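Shut the tapered stopcock over the beaker

ROBOT

A 6-joint arm with a two-finger parallel gripper is mounted at the origin on a cart in front of the work surface, level with it; the furniture and walls round the work are solid. World frame = base frame: x ahead of the robot, y to its left, z up, the work surface at z = 0. Lengths are in m, angles in degrees, forces in N, time in s.
With the tool pointing down it reaches from about 0.325 to 0.9 m from the base axis. Payload 6.1 kg.
Tool frame: the origin (TCP) lies between the finger pads; the fingertips stand 8 mm ahead of it and the grasp point (between the pads) lies 11 mm behind it (robot.tip_reach is the z of the fingertips in the tool frame, in m); z points along the fingers, y is the line along which they close (so a half turn about z gives the same grasp; the last joint's range is limited). The gripper opens to 87 mm and grips with 3 to 60 N. Pads are 19 mm wide; open, the fingers measure 117 mm over their backs; the gripper's body (75 mm by 190 mm) begins 51 mm behind the grasp point.
Start: joints at [68.635, 12.628, 87.462, -0, 79.91, -7.225], TCP at [0.153, 0.606, 0.231] pointing down, gripper open.
Joint ranges: [-170.65, 170.65], [-52.31, 119.04], [5.05, 147.46], [-71.25, 251.25], [11.57, 151.72], [-153.62, 153.62]. Speed limits (degrees/s): [147.25, 147.25, 172.46, 180, 180, 180].

INTERFACE

Orientations are given as [roll, pitch, yaw] about the fixed x, y, z axes, in that order (R = Rz(yaw) Ry(pitch) Rx(roll)).
In Python, from workcell import robot gives the robot as it stands. The module is installed in compiled form; this text tells all that it offers.
- The arm moves only by the tool servo_tool, never from a script. Its argument "steps" is a list of rows, each a list of 7 numbers: the shift along the tool's x, y, z in m, then the turn, a rotation vector about the tool's x, y, z in degrees, then the opening, from 0 (shut) to 1 (fully open). In form: [[tx, ty, tz, wx, wy, wz, jaw], ...]. A call has 1 to 5 rows; each row shifts and turns the commanded pose from where the row before left it, along the tool's axes as they then stand; what a row does not reach is not made up. A row lasts 1/8 s, in which the tool goes at most 62.5 mm and 10.7 degrees, less where a joint would pass 70% of its speed; a pose out of reach is approached as far as the arm can. A call with a gripper value outside its range is refused whole. The fingers move at their own pace and stop on an object; "grip_force" is the grip in N (left out, the last holds). Time passes only in rows, so rows that do not move let the fingers close. It gives the time, the measured TCP pose, the force, the opening and the grip force at its end, in the units of the state.
- robot.observe(): the state, without advancing time (a new reading comes with each control period).
- robot.snapshot(name): name is "side" or "top"; returns a dict with "img" (384x512x3 uint8, blue, green, red), "z_map" (384x512 float32, m along the optical axis (not along the pixel's ray), 0 where there is no reading), "fx", "fy", "cx", "cy" (pixels), "dist" ([k1, k2, p1, p2, k3] as OpenCV has them; the pictures are not rectified), "R" (3x3) and "t" (3): a world point X has camera coordinates R X + t. Camera axes: x right, y down, z forward; pixel columns grow to the right and rows downward; lengths in m; the calibration is good to about 2 mm. A picture is of the moment at which its call begins.
- robot.close_job(): hands the job in; it is judged then, once.
The state is a dict: "time_s": time; "qpos": joint angles; "dq": joint speeds; "joint_torque": joint torques, N m; "position": TCP position; "tool_rot": TCP orientation; "contact_force": force on the tool from outside, world axes, zero at the start; "ft_torque": the same for the moment, N m; "finger_gap": finger opening in m; "finger_force": force on a finger pad.
Only numpy, scipy, OpenCV 4.12 (cv2) and the standard library are available. Lean on these libraries where they do the work, as an engineer would, in place of code of your own. Each camera call takes 0.05 s, during which the arm holds its last target. There are 200 camera calls.

TASK

One of the two taps on the drain manifold stands over the beaker: shut that tap. Take its bar handle square to the leaning axis, press the plug down until you feel its taper grip, then keep pressing firmly, following it down, while you turn the handle clockwise until the bar is in line with the header pipe, so that the plug stays wedged there; ease the pressure off before you open the fingers, as a jolt shakes it loose. Do not ram it, and leave the other tap and the beaker alone.

Things in the scene. Friction and masses are not known exactly. Their poses are not given: they have to be found in the camera images.
- bar_L: black plastic bar handle of the left tap: 48 mm long (along its own x axis), 10 mm thick (y), 30 mm tall (z). Origin at its middle, on the tap's axis; z points up along the axis, which leans 35 degrees from vertical towards the manifold's front. As the scene starts it stands 73 mm along the axis above the barrel's origin (the header pipe)
- barrel_L: fixed steel barrel of the left tap, 39 mm across (43 mm at its rim). Origin where the tap's axis crosses the header pipe, 130 mm above the table; its z axis is the tap's axis (up and towards the front, 35 degrees from vertical), its y axis runs along the header pipe to the manifold's left. Its top rim lies 27 mm up the axis
- handle_L (a joint): turn of the left handle in rad, growing clockwise as seen looking down the tap's axis onto the handle. 0: bar 75 degrees from the header pipe (open); 1.31: bar in line with the header pipe (shut). Range -0.15 to 1.9; starts at 0 to 0.35. A light spring (0.01 N m/rad) turns it back towards 0 while the plug is loose
- plug_L (a joint): depth of the left plug in m along its axis: 0 up, grows downward. A spring (1 to 3 N) lifts it. Its taper grips from 5 to 10 mm down, hidden and different each time: feel for it, force climbs 10 N per mm. Keep 12 to 20 N on it while turning: it works 1 to 5 mm deeper, follow it or it is left loose. Ease off to 0 N, then let go; it may rise 2 mm, turn back 0.1 rad. Over 35 N it is rammed through (18 mm)
- tip_L (a point): one end of the left handle bar, 22 mm from its middle along its x axis
- spout_L (a point): lower end of the left tap's spout, 76 mm above the table, 16 mm behind the header pipe
- bar_R: black plastic bar handle of the right tap: 48 mm long (along its own x axis), 10 mm thick (y), 30 mm tall (z). Origin at its middle, on the tap's axis; z points up along the axis, which leans 35 degrees from vertical towards the manifold's front. As the scene starts it stands 73 mm along the axis above the barrel's origin (the header pipe)
- barrel_R: fixed steel barrel of the right tap, 39 mm across (43 mm at its rim). Origin where the tap's axis crosses the header pipe, 130 mm above the table; its z axis is the tap's axis (up and towards the front, 35 degrees from vertical), its y axis runs along the header pipe to the manifold's left. Its top rim lies 27 mm up the axis
- handle_R (a joint): turn of the right handle in rad, growing clockwise as seen looking down the tap's axis onto the handle. 0: bar 75 degrees from the header pipe (open); 1.31: bar in line with the header pipe (shut). Range -0.15 to 1.9; starts at 0 to 0.35. A light spring (0.01 N m/rad) turns it back towards 0 while the plug is loose
- plug_R (a joint): depth of the right plug in m along its axis: 0 up, grows downward. A spring (1 to 3 N) lifts it. Its taper grips from 5 to 10 mm down, hidden and different each time: feel for it, force climbs 10 N per mm. Keep 12 to 20 N on it while turning: it works 1 to 5 mm deeper, follow it or it is left loose. Ease off to 0 N, then let go; it may rise 2 mm, turn back 0.1 rad. Over 35 N it is rammed through (18 mm)
- tip_R (a point): one end of the right handle bar, 22 mm from its middle along its x axis
- spout_R (a point): lower end of the right tap's spout, 76 mm above the table, 16 mm behind the header pipe
- beaker: small open plastic beaker, 54 mm across, 55 mm tall, origin under its foot; stands on the manifold's base, under one of the two spouts (either one). The gauze pad lies under the other
- manifold: two-tap drain manifold, fixed: grey base plate 120 x 330 x 12 mm, steel header pipe (20 mm across, 130 mm up, along its y axis) on two posts, the two taps 150 mm apart (left at y +75 mm, right at y -75 mm). Origin on the table under the pipe's middle; its -x side is the front, towards the robot

How it is judged:
By the outcome, as a careful person would: the job done as asked, in the order asked, and still so for the second after the job is handed in, with the robot touching nothing.
It also fails if it takes over 64 s, if anything falls off the work surface, if the arm or the gripper's body presses on something with over 40 N, if the wrist force passes 120 N, or if a joint passes its speed limit or range.

## Working session

There is one attempt and no reset: what is moved stays moved. The work goes in short steps, Python scripts to look and compute and a tool call to move; the robot and the scene stay as the last step left them, time stands still between calls to the robot, and variables do not carry over. Pictures are saved under pics/ and viewed, at most 10 in all, crops included, and the job is handed in when it is done.

Besides the shell and the picture viewer there is one more tool, called after "Request:" by a JSON object that holds its "api" and its "payload". servo_tool: Moves the arm, as the interface text tells. Its arguments: {"type":"object","properties":{"steps":{"type":"array","items":{"type":"array","items":{"type":"number"}}},"grip_force":{"type":"number"}},"required":["steps"]}

```bash
mkdir -p pics
python3 - <<'E'
from workcell import robot
import cv2,numpy as np,pickle
for n in("top","side"):
    s=robot.snapshot(n); pickle.dump(s,open(n+'.pkl','wb')); cv2.imwrite(f'pics/{n}1.png',s['img'])
    print(n,s['fx'],s['cx'],s['cy'],s['dist'],-s['R'].T@s['t'],s['R'][2])
print(robot.observe(),robot.tip_reach)
E
```

```text
top 384.7372825420033 254.19162489241376 191.234130904192 [-0.09384228  0.          0.          0.          0.        ] [0.50572296 0.11829091 0.96699418] [ 0.07579591 -0.02250577 -0.99686933]
side 437.27984271348447 255.980970457125 190.85554290452893 [-0.06409071  0.          0.          0.          0.        ] [ 0.59137871 -0.54365951  0.67386777] [-0.03109073  0.76048328 -0.64861279]
{'time_s': 0.1, 'qpos': array([ 6.86346332e+01,  1.26699426e+01,  8.75185538e+01, -6.46007237e-04,
        7.99101637e+01, -7.22476335e+00]), 'dq': array([-0.00765859, -0.15931839, -0.1348742 , -0.03323086,  0.03668909,
        0.0467841 ]), 'joint_torque': array([ 1.20677010e-03, -4.95945668e+01, -3.88518655e+01,  7.00707617e-02,
        5.15796652e-02, -5.88063563e-05]), 'position': array([0.15249628, 0.60555587, 0.22956113]), 'tool_rot': array([-1.79902043e+02, -1.17769136e-02,  1.65859500e+02]), 'contact_force': array([ 0.23558569, -0.09199334,  0.41737381]), 'ft_torque': array([0.01122461, 0.00029993, 0.00103074]), 'finger_force': 0.0, 'finger_gap': 0.08732787352007453} 0.008
```

View pics/top1.png

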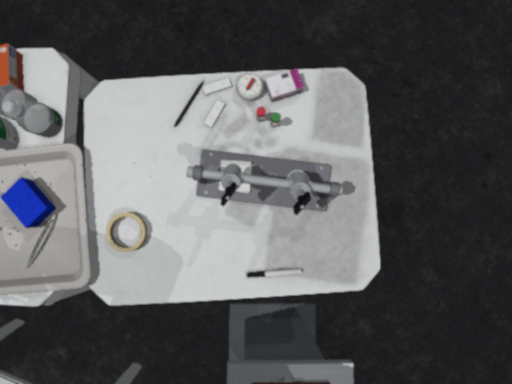

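View pics/side1.png

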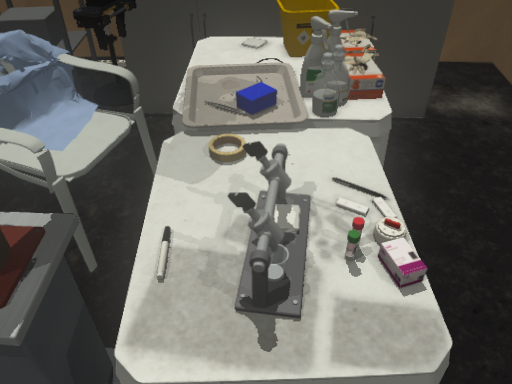

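The gauze (top, ~(235,180)) lies under the left tap. The beaker (side, ~(275,265)) stands under the nearer, right tap, whose bar is at about (302,200) in top and (243,202) in side.

```bash
cat > h.py <<'E'
import cv2,numpy as np,pickle
def cloud(s):
    v,u=np.mgrid[0:384,0:512]
    K=np.array([[s['fx'],0,s['cx']],[0,s['fy'],s['cy']],[0,0,1.]])
    n=cv2.undistortPoints(np.stack([u,v],-1).reshape(-1,1,2).astype(float),K,np.array(s['dist'])).reshape(384,512,2)
    z=s['z_map'].astype(float)
    P=np.dstack([n[...,0]*z,n[...,1]*z,z])
    W=(P-s['t'])@s['R']; W[z<=0]=np.nan
    return W
E
python3 - <<'E'
from h import *
for n in("top","side"):
    s=pickle.load(open(n+'.pkl','rb')); W=cloud(s); im=s['img'].astype(int)
    X,Y,Z=W[...,0],W[...,1],W[...,2]
    roi=(X>.35)&(X<.75)&(Y>-.15)&(Y<.3)
    print(n,'table z',np.nanmedian(Z[roi&(abs(Z)<.006)]))
    dark=im.max(2)<45
    for nm,m in(('pipe',roi&(Z>.125)&(Z<.147)&~dark),('base',roi&(Z>.006)&(Z<.018)&(im.max(2)<110)),('bars',roi&dark&(Z>.155))):
        k,l,st,c=cv2.connectedComponentsWithStats(m.astype(np.uint8))
        for i in range(1,k):
            if st[i,4]>15:
                p=W[l==i]; cen=p.mean(0); w,V=np.linalg.eigh(np.cov(p.T))
                r=cv2.minAreaRect((p[:,:2]*1000).astype(np.float32))
                print(nm,st[i],cen.round(4),p.min(0).round(3),p.max(0).round(3),V[:,2].round(3),np.sqrt(w*12).round(3),np.round(r[0],1),np.round(r[1],1),round(r[2],1))
    y,x=(190,300) if n=='top' else (210,250)
    c=im[y-60:y+70,x-130:x+80].astype(np.uint8); cv2.imwrite(f'pics/{n}c.png',cv2.resize(c,None,fx=3.7,fy=3.7,interpolation=cv2.INTER_CUBIC))
E
```

```text
top table z -0.00014049582155066688
pipe [ 186  165  156   33 1389] [0.594  0.0803 0.1384] [ 0.559 -0.091  0.125] [0.627 0.247 0.147] [-0.107 -0.994 -0.001] [0.014 0.03  0.358] [597.7  77.8] [339.7  44.6] 83.8
pipe [292 193   6   6  16] [0.5603 0.0127 0.1447] [0.555 0.008 0.142] [0.565 0.018 0.147] [-0.206 -0.977  0.054] [0.002 0.011 0.012] [561.8  12.5] [10.7  8.7] 46.9
base [ 200  150  129   35 1460] [0.6435 0.0657 0.0119] [ 0.599 -0.089  0.007] [0.681 0.233 0.017] [-0.141 -0.99  -0.   ] [0.006 0.048 0.303] [641.3  70. ] [324.9  50.5] 83.8
base [201 179  19   6  49] [0.6017 0.2055 0.012 ] [0.595 0.185 0.009] [0.608 0.229 0.015] [-0.219  0.976  0.013] [0.004 0.011 0.037] [602.7 207.8] [11.6 45.9] 14.0
base [251 184  27  18 244] [0.5789 0.0734 0.0121] [0.554 0.04  0.007] [0.596 0.105 0.017] [-0.088 -0.996 -0.007] [0.006 0.036 0.053] [573.7  74.2] [65.5 39.1] 84.3
base [311 192  17  17 149] [ 0.5592 -0.0664  0.0118] [ 0.538 -0.087  0.008] [ 0.579 -0.045  0.016] [-0.723 -0.691 -0.01 ] [0.006 0.023 0.049] [559.5 -65.5] [53.6 29.8] 58.4
base [292 201   6   7  16] [ 0.5485 -0.0029  0.0119
[... 793 characters left out ...]
0.5  74.6] [342.3  58.8] 83.7
base [ 235  192   75  125 3301] [0.6214 0.0109 0.0103] [ 0.533 -0.102  0.006] [0.683 0.233 0.018] [-0.22  -0.976 -0.002] [0.005 0.111 0.323] [608.6  68.9] [331.1 118.5] 83.9
base [256 205   8   6  23] [0.5699 0.1787 0.0104] [0.562 0.169 0.009] [0.577 0.186 0.014] [-0.86 -0.51  0.01] [0.004 0.012 0.02 ] [568.8 178.7] [21.  10.5] 28.6
base [162 227   8  17  94] [0.377  0.0851 0.0126] [0.369 0.063 0.006] [0.385 0.109 0.017] [-0.126  0.992 -0.013] [0.006 0.014 0.043] [376.8  85.6] [14.1 46.2] 3.0
base [158 269   7   9  16] [ 0.387  -0.0173  0.0081] [ 0.381 -0.024  0.006] [ 0.39  -0.003  0.01 ] [-0.286 -0.957  0.054] [0.004 0.007 0.025] [388.2 -14.3] [20.8  7. ] 68.7
```

View pics/topc.png

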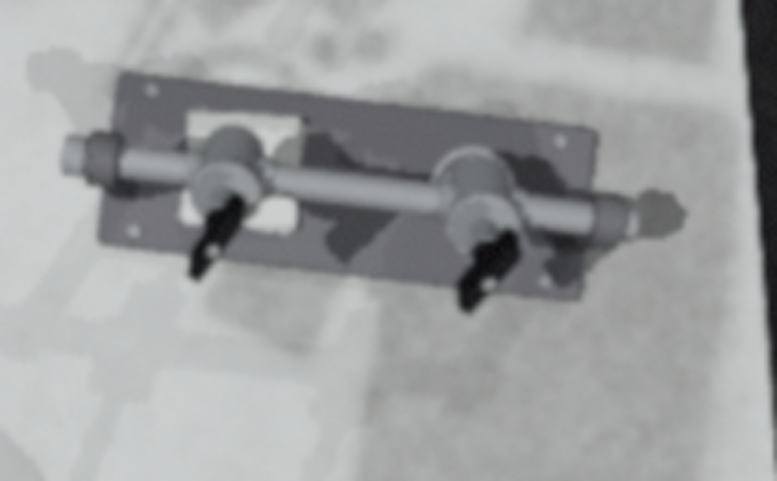

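View pics/sidec.png

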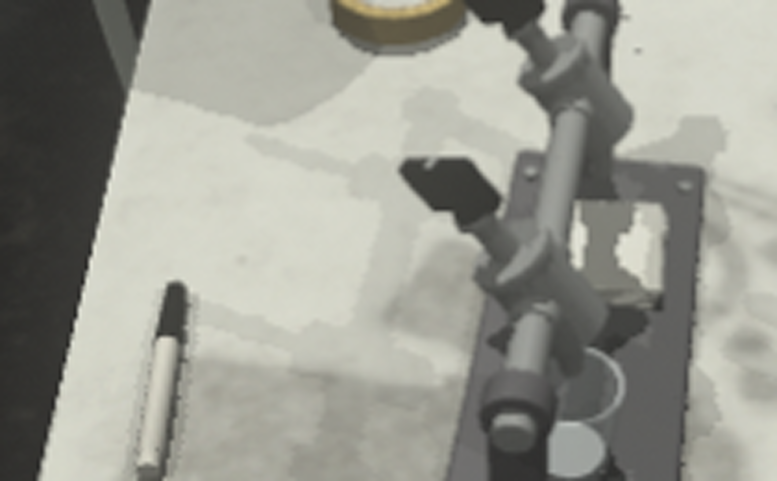

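The crops confirm that the beaker rim is under the right tap (top crop ~(475,155), side crop ~(600,385)). Its bar points front-left at about 60° to the pipe. Next I refine the position in the tap frame.

```bash
cat >> h.py <<'E'
from scipy.spatial.transform import Rotation as Ro
yaw=np.radians(-6.15)
xm=np.array([np.cos(yaw),np.sin(yaw),0]);ym=np.array([-np.sin(yaw),np.cos(yaw),0]);zm=np.array([0,0,1.])
a=np.radians(35)
zb=-np.sin(a)*xm+np.cos(a)*zm; xb=np.cos(a)*xm+np.sin(a)*zm; yb=ym
B=np.stack([xb,yb,zb],1)
O=np.array([.6086,.0689,0])-.075*ym+.13*zm
E
python3 - <<'E'
from h import *
print('O',O)
for n in("top","side"):
    s=pickle.load(open(n+'.pkl','rb')); W=cloud(s); im=s['img'].astype(int)
    # pipe: between taps, manifold frame
    M=(W-np.array([.6086,.0689,0]))@np.stack([xm,ym,zm],1)
    for lo,hi in((-.04,.035),(.105,.12),(-.12,-.105)):
        m=(M[...,1]>lo)&(M[...,1]<hi)&(M[...,2]>.122)&(M[...,2]<.15)&(abs(M[...,0])<.03)
        p=M[m]
        if len(p)<5: continue
        A=np.c_[2*p[:,0],2*p[:,2],np.ones(len(p))]
        print(n,'pipe',lo,len(p),'xmid',(p[:,0].min()+p[:,0].max())/2,'zmax',p[:,2].max(), 'circfit r10', end=' ')
        from scipy.optimize import least_squares
        print(least_squares(lambda c:np.hypot(p[:,0]-c[0],p[:,2]-c[1])-.01,[0,.13],loss='soft_l1',f_scale=.001).x.round(4))
    base=(M[...,2]>.006)&(M[...,2]<.018)&(abs(M[...,0])<.075)&(abs(M[...,1])<.18)&(im.max(2)<110)
    q=M[base]; print(n,'base',np.percentile(q,[.5,99.5],axis=0).round(4).tolist())
    T=(W-O)@B
    for nm,dy in(('R',0),('L',.15)):
        t=T-[0,dy,0]
        r=np.hypot(t[...,0],t[...,1])
        m=(t[...,2]>.05)&(t[...,2]<.1)&(r<.04)&(im.max(2)<60)
        p=t[m]; print(n,nm,len(p),p.min(0).round(4),p.max(0).round(4))
        top=p[p[:,2]>.082]; print('  top pts',len(top),top.mean(0).round(4) if len(top) else '')
        rect=cv2.minAreaRect((p[:,:2]*1000).astype(np.float32));print('  rect u,v',np.round(rect[0],1),np.round(rect[1],1),round(rect[2],1))
        w,V=np.linalg.eigh(np.cov(p[:,:2].T));v=V[:,1];print('  ang from pipe',np.degrees(np.arctan2(abs(v[0]),abs(v[1]))),v.round(3))
        m=(t[...,2]>.015)&(t[...,2]<.04)&(r<.03)
        p=t[m];
        if len(p)>10:print('  rim',len(p),p.min(0).round(4),p.max(0).round(4))
E
```

```text
O [ 0.60056512 -0.00566836  0.13      ]
top pipe -0.04 313 xmid -0.01711166879726839 zmax 0.14314732244895742 circfit r10 [-0.0171  0.1299]
top pipe 0.105 63 xmid -0.01689255969611756 zmax 0.1424817881472459 circfit r10 [-0.0168  0.1301]
top pipe -0.12 61 xmid -0.017165803717041937 zmax 0.1431974838434318 circfit r10 [-0.0169  0.1301]
top base [[-0.0573, -0.1585, 0.0077], [0.056, 0.1635, 0.0165]]
top R 165 [-0.0299 -0.0079  0.067 ] [0.0092 0.017  0.0995]
  top pts 110 [-0.0085  0.0044  0.0923]
  rect u,v [-10.1   5.6] [ 8.9 44.4] 57.1
  ang from pipe 59.95227955202067 [-0.866  0.501]
  rim 274 [-0.0268 -0.0285  0.0151] [0.0073 0.0291 0.0399]
top L 121 [-0.0294 -0.009   0.0523] [0.0094 0.0164 0.0995]
  top pts 85 [-0.0059  0.0024  0.0935]
  rect u,v [-9.9  5.3] [ 9.6 44.4] 59.8
  ang from pipe 60.3204765281057 [-0.869  0.495]
  rim 292 [-0.0272 -0.0294  0.0151] [0.0081 0.0293 0.0398]
side pipe -0.04 282 xmid -0.01588215199692371 zmax 0.14066347048166922 circfit r10 [-0.0158  0.1284]
side pipe 0.105 19 xmid -0.011473330311097388 zmax 0.1394387679655149 circfit r10 [-0.0061  0.1449]
side pipe -0.12 75 xmid -0.015698604274560265 zmax 0.13991727882024718 circfit r10 [-0.016   0.1285]
side base [[-0.0582, -0.1643, 0.0063], [0.0589, 0.1586, 0.0171]]
side R 43 [-0.0144 -0.015   0.0629] [ 0.0088 -0.0031  0.0797]
  top pts 0 
  rect u,v [-2.4 -6.9] [ 8.5 22.5] 66.3
  ang from pipe 73.94321184837236 [-0.961  0.277]
  rim 410 [-0.0297 -0.0288  0.015 ] [0.0078 0.0237 0.0396]
side L 218 [-0.0326 -0.0136  0.0637] [0.0087 0.0073 0.0956]
  top pts 100 [-0.0098 -0.0045  0.089 ]
  rect u,v [-12.6  -3.4] [ 9.3 44.4] 73.2
  ang from pipe 66.08257065074292 [-0.914  0.405]
  rim 298 [-0.0296 -0.0285  0.0153] [0.0077 0.0236 0.04  ]
```

```bash
sed -i 's/^O=.*/O=np.array([.6086,.0689,0])-.0165*xm-.075*ym+.13*zm/' h.py
python3 - <<'E'
from h import *
print(O)
for n in("top","side"):
    s=pickle.load(open(n+'.pkl','rb')); W=cloud(s); im=s['img'].astype(int)
    T=(W-O)@B
    for nm,dy in(('R',0),('L',.15)):
        t=T-[0,dy,0]; r=np.hypot(t[...,0],t[...,1])
        m=(t[...,2]>.055)&(t[...,2]<.1)&(r<.045)
        m=cv2.morphologyEx(m.astype(np.uint8),cv2.MORPH_OPEN,np.ones((2,2)))>0
        p=t[m]; 
        for lo,hi in((.055,.1),(.082,.1)):
            q=p[(p[:,2]>lo)&(p[:,2]<hi)]
            if len(q)<8: continue
            rect=cv2.minAreaRect((q[:,:2]*1000).astype(np.float32))
            w,V=np.linalg.eigh(np.cov(q[:,:2].T));v=V[:,1]
            pr=q[:,:2]@v; pn=q[:,:2]@V[:,0]
            print(n,nm,len(q),q.mean(0).round(4),q[:,2].max().round(4),'rect',np.round(rect[0],1),np.round(rect[1],1),round(rect[2],1),'ang',round(np.degrees(np.arctan2(-v[0]*np.sign(v[1]),abs(v[1]))),1), 'gray',im[m].mean().round())
        m=(t[...,2]>.02)&(t[...,2]<.034)&(r<.03); p=t[m]
        print('  rim',len(p),p.min(0).round(4),p.max(0).round(4))
E
```

```text
[ 0.58416008 -0.00390069  0.13      ]
top R 192 [0.0045 0.0034 0.081 ] 0.0915 rect [1.8 4.6] [12.4 47. ] 58.2 ang 60.0 gray 56.0
top R 114 [0.0027 0.003  0.087 ] 0.0915 rect [0.6 3.5] [ 9.4 46.4] 59.4 ang 60.9 gray 56.0
  rim 192 [-0.018  -0.0175  0.0216] [0.0208 0.0242 0.0331]
top L 153 [0.0057 0.0018 0.0821] 0.091 rect [1.1 3.7] [12.  47.4] 64.9 ang 62.7 gray 68.0
top L 105 [0.0026 0.0025 0.0874] 0.091 rect [0.3 3.1] [10.2 46.2] 62.5 ang 63.7 gray 68.0
  rim 196 [-0.0169 -0.017   0.021 ] [0.0216 0.0241 0.0336]
side R 304 [ 0.0043 -0.0043  0.0738] 0.0877 rect [ 0.1 -1.7] [11.7 48.7] 64.8 ang 65.8 gray 69.0
side R 84 [ 0.0037 -0.0028  0.0852] 0.0877 rect [ 1.4 -0.8] [ 8.3 43.4] 63.4 ang 63.6 gray 69.0
  rim 273 [-0.0213 -0.0202  0.0204] [0.0213 0.0232 0.0339]
side L 255 [ 0.0036 -0.0042  0.0723] 0.0872 rect [ 0.5 -2.9] [10.  48.2] 72.4 ang 67.3 gray 64.0
side L 51 [ 0.0032 -0.0035  0.0845] 0.0872 rect [ 1.1 -2.9] [ 7.3 44.2] 68.2 ang 66.1 gray 64.0
  rim 194 [-0.0202 -0.021   0.0201] [0.0212 0.0236 0.0339]
```

```bash
cat >> h.py <<'E'
O=O+B@[.0007,.0015,0]
def tool(h,ang):
    c=np.radians(ang); x=-np.sin(c)*xb+np.cos(c)*yb; z=-zb
    return O+h*zb, np.stack([x,np.cross(z,x),z],1)
def rel(st,p,R):
    Rc=Ro.from_euler('xyz',st['tool_rot'],degrees=True).as_matrix()
    return (Rc.T@(p-st['position'])*1000).round(1), np.degrees(Ro.from_matrix(Rc.T@R).as_rotvec()).round(2)
E
python3 - <<'E'
from h import *
from workcell import robot
st=robot.observe(); p,R=tool(.160,62)
print(p,Ro.from_matrix(R).as_euler('xyz',degrees=True)); print(rel(st,p,R))
# simulate uniform path: n rows, lift first then constant twist
d,w=rel(st,p,R)
Rc=Ro.from_euler('xyz',st['tool_rot'],degrees=True)
pos=st['position']+[0,0,.1]
n=12; rw=Ro.from_rotvec(np.radians(w/n)); dp=(p-pos)/n; Rk=Rc
for k in range(n):
    print((Rk.inv().apply(dp)*1000).round(1),(w/n).round(2)); Rk=Rk*rw
E
```

```text
[0.49364682 0.00736097 0.26146583] [161.80288236  30.42685221 140.86250407]
(array([-476.9, -496.8,  -31.2]), array([-10.96, -33.45,  19.41]))
[-39.7 -41.4   5.7] [-0.91 -2.79  1.62]
[-40.6 -40.4   7. ] [-0.91 -2.79  1.62]
[-41.3 -39.3   8.4] [-0.91 -2.79  1.62]
[-42.  -38.3   9.8] [-0.91 -2.79  1.62]
[-42.5 -37.3  11.3] [-0.91 -2.79  1.62]
[-43.  -36.2  12.8] [-0.91 -2.79  1.62]
[-43.4 -35.2  14.3] [-0.91 -2.79  1.62]
[-43.6 -34.3  15.9] [-0.91 -2.79  1.62]
[-43.7 -33.3  17.4] [-0.91 -2.79  1.62]
[-43.8 -32.3  19. ] [-0.91 -2.79  1.62]
[-43.7 -31.4  20.7] [-0.91 -2.79  1.62]
[-43.5 -30.5  22.3] [-0.91 -2.79  1.62]
```

Request:
{"api": "servo_tool", "payload": {"steps": [[0,0,-0.03,0,0,0,0.5],[0,0,-0.04,0,0,0,0.5],[0,0,-0.03,0,0,0,0.5],[-0.0397,-0.0414,0.0057,-0.91,-2.79,1.62,0.5],[-0.0406,-0.0404,0.007,-0.91,-2.79,1.62,0.5]]}}

```text
time_s: 0.72
position: [0.2101, 0.5054, 0.3188]
tool_rot: [178.0, 5.6, 162.5]
contact_force: [1.4, 0.3, 0.7]
finger_gap: 0.0471
finger_force: 0.0
```

Request:
{"api": "servo_tool", "payload": {"steps": [[-0.0413,-0.0393,0.0084,-0.91,-2.79,1.62,0.5],[-0.042,-0.0383,0.0098,-0.91,-2.79,1.62,0.5],[-0.0425,-0.0373,0.0113,-0.91,-2.79,1.62,0.5],[-0.043,-0.0362,0.0128,-0.91,-2.79,1.62,0.5],[-0.0434,-0.0352,0.0143,-0.91,-2.79,1.62,0.5]]}}

```text
time_s: 1.35
position: [0.352, 0.2555, 0.29]
tool_rot: [171.4, 18.8, 153.0]
contact_force: [0.4, -0.8, 0.6]
finger_gap: 0.0432
finger_force: 0.0
```

Request:
{"api": "servo_tool", "payload": {"steps": [[-0.0436,-0.0343,0.0159,-0.91,-2.79,1.62,0.5],[-0.0437,-0.0333,0.0174,-0.91,-2.79,1.62,0.5],[-0.0438,-0.0323,0.019,-0.91,-2.79,1.62,0.5],[-0.0437,-0.0314,0.0207,-0.91,-2.79,1.62,0.5],[0,0,0,0,0,0,0.5]]}}

```text
time_s: 1.98
position: [0.4651, 0.0532, 0.2661]
tool_rot: [164.1, 28.2, 143.0]
contact_force: [-0.2, 0.4, 0.4]
finger_gap: 0.0433
finger_force: 0.0
```

Run:
```python
from h import *
from workcell import robot
st=robot.observe(); print(st['time_s'],st['position'],st['contact_force'],st['finger_gap'],st['qpos'].round(1)); print(rel(st,*tool(.14,62)))
```

```text
1.975 [0.4651309  0.05318454 0.26608399] [-0.1671088   0.42981649  0.38190812] 0.04328985388069799 [ -1.5 -38.7 131.9  -2.8  54.9 -57.6]
(array([-43.1, -25.9,  41.4]), array([-1.19, -2.7 ,  1.14]))
```

Request:
{"api": "servo_tool", "payload": {"steps": [[-0.0215,-0.013,0.02,-0.6,-1.35,0.57,0.5],[-0.0215,-0.013,0.021,-0.6,-1.35,0.57,0.5],[0,0,0.015,0,0,0,0.5],[0,0,0.015,0,0,0,0.5],[0,0,0,0,0,0,0.5]]}}

```text
time_s: 2.6
position: [0.5217, 0.0106, 0.2212]
tool_rot: [161.8, 30.3, 141.5]
contact_force: [-0.4, -1.4, -0.3]
finger_gap: 0.0433
finger_force: 0.0
```

Run:
```python
from h import *
from workcell import robot
st=robot.observe(); print(st['contact_force'],st['finger_gap'],st['qpos'].round(1)); print(rel(st,*tool(.11,62)))
ims=[]
for n in('top','side'):
    s=robot.snapshot(n); pickle.dump(s,open(n+'2.pkl','wb'))
    y,x=(200,300) if n=='top' else (200,243)
    c=s['img'][y-45:y+45,x-50:x+50]; ims.append(cv2.resize(c,None,fx=4,fy=4,interpolation=cv2.INTER_CUBIC))
cv2.imwrite('pics/c2.png',np.hstack(ims))
```

```text
[-0.41832189 -1.39092873 -0.33160206] 0.043322463858653085 [ -8.7 -28.8 132.    2.8  42.  -66.7]
(array([-3.4, -5.3,  1.2]), array([ 0.31, -0.3 ,  0.47]))
```

View pics/c2.png

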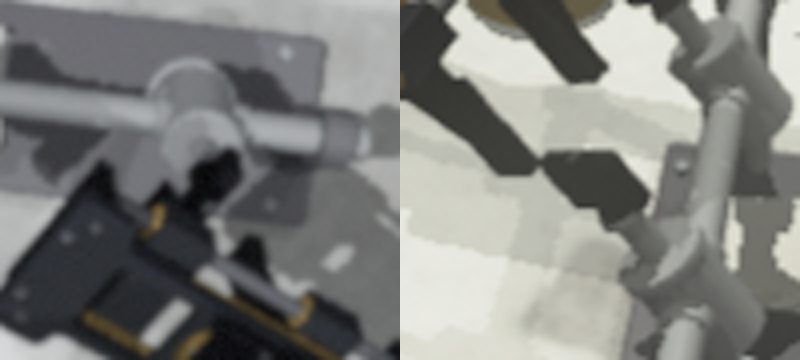

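Both fingers straddle the bar: tips at (105,175) and (250,250) in the top crop, bar at (215,180). I correct the remaining offset and settle.

Request:
{"api": "servo_tool", "payload": {"steps": [[-0.0034,-0.0053,0.0,0.3,-0.3,0.5,0.5],[0,0,0,0,0,0,0.5],[0,0,0,0,0,0,0.5]]}}

```text
time_s: 3.08
position: [0.5224, 0.0029, 0.2236]
tool_rot: [161.6, 30.6, 140.6]
contact_force: [0.5, 0.5, -0.5]
finger_gap: 0.0438
finger_force: 0.0
```

Run:
```python
from h import *
from workcell import robot
st=robot.observe(); print(st['contact_force'],st['finger_gap'],st['qpos'].round(1)); print(rel(st,*tool(.11,62)))
Rc=Ro.from_euler('xyz',st['tool_rot'],degrees=True).as_matrix()
for n in('top','side'):
    s=robot.snapshot(n); W=cloud(s); T=(W-st['position'])@Rc*1000
    for lo,hi in((-10,8),(-25,-10)):
      for sg in(-1,1):
        m=(T[...,2]>lo)&(T[...,2]<hi)&(T[...,1]*sg>12)&(T[...,1]*sg<50)&(abs(T[...,0])<20)
        p=T[m]
        if len(p)>5: print(n,lo,sg,len(p),np.percentile(p,[5,50,95],axis=0).round(1).tolist())
    m=(T[...,2]>20)&(T[...,2]<50)&(abs(T[...,1])<15)&(abs(T[...,0])<35)
    p=T[m]; r=cv2.minAreaRect(p[:,:2].astype(np.float32)); print(n,'bar',len(p),np.percentile(p,[2,50,98],axis=0).round(1).tolist(),np.round(r[0],1),np.round(r[1],1),r[2])
```

```text
[ 0.46458237  0.48603186 -0.5151613 ] 0.04380620393598552 [ -9.6 -29.1 132.1   2.8  41.9 -66.8]
(array([2.5, 0.2, 2.3]), array([ 0.05,  0.27, -0.11]))
top -10 -1 42 [[-9.6, -27.3, -8.6], [-5.7, -22.0, -0.1], [3.7, -21.1, 6.8]]
top -10 1 37 [[-10.8, 24.4, -8.3], [-7.6, 30.7, -1.4], [3.2, 31.5, 6.6]]
top -25 -1 31 [[-10.5, -28.5, -24.1], [-8.3, -22.9, -17.3], [9.0, -21.1, -11.4]]
top bar 133 [[-20.3, -2.3, 22.6], [-8.1, 5.1, 28.8], [7.6, 7.0, 48.6]] [-6.   2.3] [29.6  9.5] 3.0270354747772217
side -10 -1 103 [[-11.5, -31.2, -8.5], [-8.3, -30.1, -0.9], [8.3, -23.4, 7.1]]
side -10 1 109 [[-11.6, 20.8, -9.0], [-8.2, 22.3, -0.7], [7.8, 29.1, 7.0]]
side -25 -1 88 [[-12.9, -33.0, -24.3], [-9.9, -30.6, -17.8], [5.8, -22.7, -10.9]]
side -25 1 100 [[-11.6, 21.0, -23.8], [-8.4, 22.9, -17.2], [7.3, 30.6, -10.6]]
side bar 286 [[-21.0, -5.4, 25.1], [-4.0, -3.9, 34.6], [24.1, 4.1, 49.3]] [ 2.9 -0.3] [50.3 10.5] 0.7531048655509949
```

Request:
{"api": "servo_tool", "payload": {"steps": [[0.0027,0.001,0.012,0,0.2,1,0.5],[0,0,0.013,0,0,0,0.5],[0,0,0.013,0,0,0,0.5],[0,0,0.012,0,0,0,0.5],[0,0,0,0,0,0,0.5]]}}

```text
time_s: 3.8
position: [0.5491, 0.0023, 0.1793]
tool_rot: [161.2, 29.9, 139.7]
contact_force: [0.2, -0.6, -0.4]
finger_gap: 0.0436
finger_force: 0.0
```

Request:
{"api": "servo_tool", "payload": {"steps": [[0,0,0,0,0,0,0.5],[0,0,0,0,0,0,0.5]]}}

```text
time_s: 4.05
position: [0.5498, 0.0022, 0.1817]
tool_rot: [161.1, 30.1, 139.6]
contact_force: [0.5, 0.4, 0.0]
finger_gap: 0.0435
finger_force: 0.0
```

```bash
cat >> h.py <<'E'
def rep(st,h=.062,ang=62):
    Rc=Ro.from_euler('xyz',st['tool_rot'],degrees=True).as_matrix()
    print('t',st['time_s'],'F tool',(Rc.T@st['contact_force']).round(2),'M',(Rc.T@st['ft_torque']).round(3),'gap',round(st['finger_gap'],4),'ff',st['finger_force'],'h',(zb@(st['position']-O)*1000).round(2),'q',st['qpos'].round(1))
    print(rel(st,*tool(h,ang)))
E
python3 - <<'E'
from h import *
from workcell import robot
rep(robot.observe())
E
```

```text
t 4.05 F tool [-0.09  0.61  0.25] M [ 0.167  0.304 -0.057] gap 0.0435 ff 0.0 h 62.37 q [ -9.  -20.5 131.    3.   34.5 -65.7]
(array([-0.1, -0.9,  0.4]), array([ 0.06,  0.07, -1.1 ]))
```

Request:
{"api": "servo_tool", "payload": {"steps": [[0,0,0,0,0,0,0.3],[0,0,0,0,0,0,0.08],[0,0,0,0,0,0,0.08],[0,0,0,0,0,0,0.08],[0,0,0,0,0,0,0.08]], "grip_force": 6}}

```text
time_s: 4.68
position: [0.5496, 0.0021, 0.1812]
tool_rot: [161.2, 30.1, 139.6]
contact_force: [0.4, -0.6, 0.2]
finger_gap: 0.0205
finger_force: 6.0
```

Run:
```python
from h import *
from workcell import robot
rep(robot.observe())
```

```text
t 4.675 F tool [-0.68 -0.24  0.09] M [ 0.264  0.21  -0.049] gap 0.0205 ff 6.000080779194832 h 62.0 q [ -9.  -20.5 131.    3.   34.4 -65.7]
(array([-0.4, -0.7,  0. ]), array([ 0.04,  0.03, -1.1 ]))
```

Request:
{"api": "servo_tool", "payload": {"steps": [[0,0,0,0,0,0,0.05],[0,0,0,0,0,0,0.05],[0,0,0,0,0,0,0.05]]}}

```text
time_s: 5.05
position: [0.5496, 0.0022, 0.1812]
tool_rot: [161.2, 30.1, 139.6]
contact_force: [0.1, -0.9, 0.6]
finger_gap: 0.0202
finger_force: 6.0
```

Run:
```python
from h import *
from workcell import robot
rep(robot.observe())
```

```text
t 5.05 F tool [-0.87 -0.53 -0.33] M [0.345 0.175 0.026] gap 0.0202 ff 5.9999799728393555 h 62.0 q [ -9.  -20.4 131.    3.   34.4 -65.7]
(array([-0.5, -0.7,  0. ]), array([ 0.04,  0.03, -1.09]))
```

Run:
```python
from h import *
from workcell import robot
ims=[]
for n in('top','side'):
    s=robot.snapshot(n)
    y,x=(200,300) if n=='top' else (205,243)
    c=s['img'][y-40:y+40,x-40:x+40]; ims.append(cv2.resize(cv2.convertScaleAbs(c,alpha=1.6),None,fx=5,fy=5,interpolation=cv2.INTER_CUBIC))
cv2.imwrite('pics/c3.png',np.hstack(ims))
```

```text
(no output)
```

View pics/c3.png

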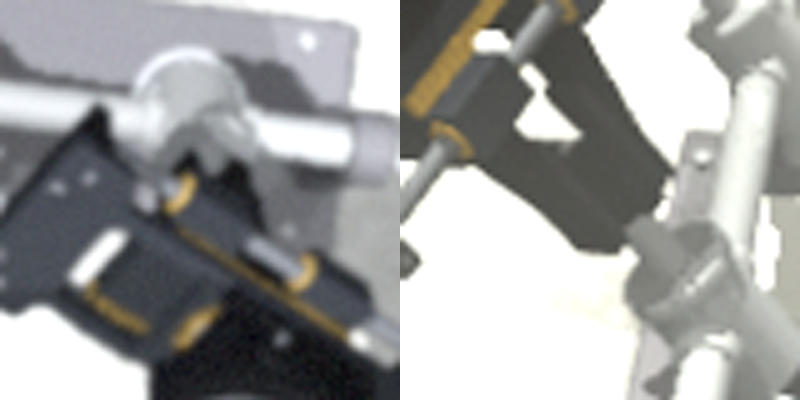

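The side crop shows the stem below the bar at (650,245) to be about 18–20 mm thick. The fingertips, 4 mm below the bar, closed on that. I open, rise 8 mm and close again.

Request:
{"api": "servo_tool", "payload": {"steps": [[0,0,0,0,0,0,0.4],[0,0,0,0,0,0,0.4],[0,0.0,-0.004,0,0,0,0.4],[0,0.0,-0.004,0,0,0,0.08],[0,0,0,0,0,0,0.05]]}}

```text
time_s: 5.78
position: [0.5451, 0.0027, 0.1884]
tool_rot: [161.1, 30.2, 139.6]
contact_force: [-1.3, -0.0, 0.3]
finger_gap: 0.0223
finger_force: 0.0
```

Request:
{"api": "servo_tool", "payload": {"steps": [[0,0,0,0,0,0,0.05],[0,0,0,0,0,0,0.05],[0,0,0,0,0,0,0.05],[0,0,0,0,0,0,0.05]]}}

```text
time_s: 6.28
position: [0.545, 0.0026, 0.1876]
tool_rot: [161.2, 30.1, 139.7]
contact_force: [0.4, -1.1, 0.4]
finger_gap: 0.0099
finger_force: 6.0
```

Run:
```python
from h import *
from workcell import robot
rep(robot.observe(),.07)
```

```text
t 6.275 F tool [-1.09 -0.63  0.02] M [ 0.276  0.198 -0.017] gap 0.0099 ff 5.999999889900209 h 69.94 q [ -9.1 -21.9 131.3   2.9  35.6 -65.7]
(array([-0.5, -0.6, -0.1]), array([ 0.03,  0.03, -1.09]))
```

Request:
{"api": "servo_tool", "payload": {"steps": [[0,0,0,0,0,0,0.05],[0,0,0,0,0,0,0.05],[0,0,0,0,0,0,0.05],[0,0,0.001,0,0,0,0.05],[0,0,0.001,0,0,0,0.05]], "grip_force": 55}}

```text
time_s: 6.9
position: [0.5462, 0.0025, 0.186]
tool_rot: [161.2, 30.1, 139.6]
contact_force: [-0.1, 0.2, 0.0]
finger_gap: 0.0095
finger_force: 55.0
```

Run:
```python
from h import *
from workcell import robot
rep(robot.observe(),.068)
```

```text
t 6.9 F tool [ 0.16  0.17 -0.09] M [ 0.347  0.244 -0.025] gap 0.0095 ff 55.0001385435462 h 67.94 q [ -9.1 -21.5 131.2   2.9  35.3 -65.7]
(array([-0.5, -0.7, -0.1]), array([ 0.04,  0.03, -1.1 ]))
```

Request:
{"api": "servo_tool", "payload": {"steps": [[0,0,0.001,0,0,0,0.05],[0,0,0.001,0,0,0,0.05],[0,0,0,0,0,0,0.05]]}}

```text
time_s: 7.28
position: [0.5473, 0.0024, 0.1844]
tool_rot: [161.2, 30.1, 139.6]
contact_force: [-0.0, -0.7, 0.1]
finger_gap: 0.0097
finger_force: 55.0
```

Run:
```python
from h import *
from workcell import robot
rep(robot.observe(),.066)
```

```text
t 7.275 F tool [-0.45 -0.52 -0.08] M [ 0.381  0.216 -0.065] gap 0.0097 ff 54.99990167096257 h 65.93 q [ -9.  -21.1 131.2   2.9  35.  -65.7]
(array([-0.5, -0.7, -0.1]), array([ 0.04,  0.03, -1.1 ]))
```

Request:
{"api": "servo_tool", "payload": {"steps": [[0,0,0.001,0,0,0,0.05],[0,0,0,0,0,0,0.05]]}}

```text
time_s: 7.52
position: [0.5479, 0.0024, 0.1836]
tool_rot: [161.1, 30.1, 139.6]
contact_force: [0.4, -0.7, 0.1]
finger_gap: 0.0099
finger_force: 55.0
```

Request:
{"api": "servo_tool", "payload": {"steps": [[0,0,0.001,0,0,0,0.05],[0,0,0,0,0,0,0.05]]}}

```text
time_s: 7.78
position: [0.5484, 0.0023, 0.1827]
tool_rot: [161.1, 30.1, 139.6]
contact_force: [-0.3, -1.0, 0.6]
finger_gap: 0.0097
finger_force: 55.0
```

Run:
```python
from h import *
from workcell import robot
rep(robot.observe(),.064)
```

```text
t 7.775 F tool [-0.67 -0.76 -0.61] M [ 0.355  0.178 -0.021] gap 0.0097 ff 55.00014231540263 h 63.94 q [ -9.  -20.8 131.1   2.9  34.7 -65.7]
(array([-0.5, -0.7, -0.1]), array([ 0.04,  0.03, -1.1 ]))
```

Request:
{"api": "servo_tool", "payload": {"steps": [[0,0,0.001,0,0,0,0.05],[0,0,0,0,0,0,0.05]]}}

```text
time_s: 8.02
position: [0.549, 0.0022, 0.182]
tool_rot: [161.2, 30.1, 139.6]
contact_force: [-0.6, -1.5, 0.4]
finger_gap: 0.0097
finger_force: 55.0
```

Request:
{"api": "servo_tool", "payload": {"steps": [[0,0,0.0007,0,0,0,0.05],[0,0,0,0,0,0,0.05]]}}

```text
time_s: 8.28
position: [0.5494, 0.0022, 0.1816]
tool_rot: [161.2, 30.1, 139.7]
contact_force: [-4.4, -0.2, 4.5]
finger_gap: 0.0098
finger_force: 55.0
```

Request:
{"api": "servo_tool", "payload": {"steps": [[0,0,0.0007,0,0,0,0.05],[0,0,0,0,0,0,0.05]]}}

```text
time_s: 8.52
position: [0.5497, 0.0022, 0.1813]
tool_rot: [161.2, 30.1, 139.7]
contact_force: [-9.5, -0.2, 8.1]
finger_gap: 0.0097
finger_force: 55.0
```

Run:
```python
from h import *
from workcell import robot
rep(robot.observe(),.062)
```

```text
t 8.525 F tool [  2.1   -2.53 -12.08] M [ 0.834  0.705 -0.016] gap 0.0097 ff 55.003908444195986 h 62.04 q [ -9.  -20.4 131.    2.9  34.5 -65.7]
(array([-0.3, -0.8,  0. ]), array([ 0.04,  0.02, -1.08]))
```

Request:
{"api": "servo_tool", "payload": {"steps": [[0,0,0.0005,0,0,0,0.05],[0,0,0,0,0,0,0.05]], "grip_force": 60}}

```text
time_s: 8.78
position: [0.55, 0.0022, 0.1812]
tool_rot: [161.2, 30.1, 139.7]
contact_force: [-13.8, -0.6, 12.2]
finger_gap: 0.0095
finger_force: 60.0
```

Request:
{"api": "servo_tool", "payload": {"steps": [[0,0,0.0001,0,0,2,0.05],[0,0,0.0001,0,0,2,0.05]]}}

```text
time_s: 9.02
position: [0.55, 0.0022, 0.181]
tool_rot: [159.0, 28.7, 135.3]
contact_force: [-14.4, -0.3, 13.7]
finger_gap: 0.0095
finger_force: 60.0
```

Run:
```python
from h import *
from workcell import robot
rep(robot.observe(),.0615,61)
```

```text
t 9.025 F tool [  2.17  -3.63 -19.38] M [ 1.083  0.875 -0.049] gap 0.0095 ff 60.00608514994383 h 61.64 q [ -9.  -20.3 131.    2.9  34.4 -61.6]
(array([-0.3, -0.8,  0.1]), array([ 0.03,  0.02, -4.13]))
```

Request:
{"api": "servo_tool", "payload": {"steps": [[0,0,0,0,0,3,0.05],[0,0,0,0,0,3,0.05]]}}

```text
time_s: 9.28
position: [0.55, 0.0021, 0.1809]
tool_rot: [156.1, 26.4, 129.0]
contact_force: [-12.1, -0.8, 9.9]
finger_gap: 0.0094
finger_force: 60.0
```

Request:
{"api": "servo_tool", "payload": {"steps": [[0,0,0.0001,0,0,3,0.05],[0,0,0.0001,0,0,3,0.05]]}}

```text
time_s: 9.52
position: [0.5501, 0.002, 0.1807]
tool_rot: [153.6, 23.9, 123.0]
contact_force: [-11.8, -1.9, 8.8]
finger_gap: 0.0098
finger_force: 60.0
```

Run:
```python
from h import *
from workcell import robot
rep(robot.observe(),.0615,0)
```

```text
t 9.525 F tool [  0.85  -5.3  -13.84] M [1.267 0.461 0.034] gap 0.0098 ff 60.00293799676001 h 61.3 q [ -9.  -20.3 131.    2.9  34.4 -49.6]
(array([-0.5, -0.6, -0.2]), array([2.000e-02, 0.000e+00, 4.485e+01]))
```

Request:
{"api": "servo_tool", "payload": {"steps": [[0,-0.0001,0.00025,0,0,3,0.05],[0,-0.0001,0.00025,0,0,3,0.05]]}}

```text
time_s: 9.78
position: [0.5502, 0.002, 0.1805]
tool_rot: [151.4, 21.1, 117.3]
contact_force: [-18.7, 0.3, 17.3]
finger_gap: 0.0097
finger_force: 60.0
```

Request:
{"api": "servo_tool", "payload": {"steps": [[0,-0.0001,0.00015,0,0,3,0.05],[0,-0.0001,0.00015,0,0,3,0.05]]}}

```text
time_s: 10.02
position: [0.5504, 0.0018, 0.1796]
tool_rot: [149.5, 18.1, 111.7]
contact_force: [-6.9, -0.8, 5.8]
finger_gap: 0.0093
finger_force: 60.0
```

Run:
```python
from h import *
from workcell import robot
rep(robot.observe(),.0615,0)
```

```text
t 10.025 F tool [-0.13 -2.71 -8.63] M [ 0.89   0.203 -0.121] gap 0.0093 ff 59.99285113066435 h 60.23 q [ -9.1 -20.2 131.    3.   34.2 -37.7]
(array([-0.6, -0.1, -1.3]), array([ 0.05, -0.  , 32.83]))
```

Request:
{"api": "servo_tool", "payload": {"steps": [[0,0,0.0004,0,0,0,0.05],[0,0,0.0003,0,0,0,0.05]]}}

```text
time_s: 10.28
position: [0.5508, 0.0018, 0.1792]
tool_rot: [149.5, 18.2, 111.8]
contact_force: [-10.4, -0.6, 9.8]
finger_gap: 0.0096
finger_force: 60.0
```

Request:
{"api": "servo_tool", "payload": {"steps": [[0,0,0.0001,0,0,2,0.05],[0,0,0.0001,0,0,2,0.05]]}}

```text
time_s: 10.52
position: [0.5509, 0.0017, 0.1792]
tool_rot: [148.4, 16.1, 108.1]
contact_force: [-12.7, 0.4, 12.5]
finger_gap: 0.0094
finger_force: 60.0
```

Request:
{"api": "servo_tool", "payload": {"steps": [[0,0,0.0,0,0,2,0.05],[0,0,0.0,0,0,2,0.05]]}}

```text
time_s: 10.78
position: [0.5508, 0.0017, 0.179]
tool_rot: [147.5, 13.9, 104.6]
contact_force: [-9.7, -1.4, 7.6]
finger_gap: 0.0098
finger_force: 60.0
```

Request:
{"api": "servo_tool", "payload": {"steps": [[0,0,0.0001,0,0,2,0.05],[0,0,0.0001,0,0,2,0.05]]}}

```text
time_s: 11.02
position: [0.5509, 0.0017, 0.179]
tool_rot: [146.8, 11.8, 101.2]
contact_force: [-15.8, -1.7, 12.9]
finger_gap: 0.0092
finger_force: 60.0
```

Run:
```python
from h import *
from workcell import robot
rep(robot.observe(),.0615,0)
```

```text
t 11.025 F tool [ -1.23  -6.15 -19.45] M [ 1.411 -0.056 -0.06 ] gap 0.0092 ff 60.00606771558523 h 59.42 q [ -9.1 -20.  131.    3.   34.1 -25.7]
(array([-0.5, -0. , -2.1]), array([ 3.000e-02, -1.000e-02,  2.086e+01]))
```

Request:
{"api": "servo_tool", "payload": {"steps": [[0,-0.0001,0.0,0,0,2,0.05],[0,-0.0001,0.0,0,0,2,0.05]]}}

```text
time_s: 11.28
position: [0.5508, 0.0017, 0.179]
tool_rot: [146.1, 9.6, 97.8]
contact_force: [-15.0, 0.0, 15.2]
finger_gap: 0.0101
finger_force: 60.0
```

Request:
{"api": "servo_tool", "payload": {"steps": [[0,0,0.0001,0,0,2,0.05],[0,0,5e-05,0,0,2,0.05]]}}

```text
time_s: 11.52
position: [0.5509, 0.0017, 0.1788]
tool_rot: [145.6, 7.3, 94.4]
contact_force: [-13.7, -0.5, 10.7]
finger_gap: 0.0095
finger_force: 60.0
```

Run:
```python
from h import *
from workcell import robot
rep(robot.observe(),.0615,0)
```

```text
t 11.525 F tool [ -0.79  -5.28 -16.52] M [ 1.333 -0.109 -0.026] gap 0.0095 ff 60.004955269396305 h 59.27 q [ -9.1 -20.  131.    3.   34.1 -17.7]
(array([-0.6,  0.2, -2.2]), array([ 3.000e-02, -1.000e-02,  1.285e+01]))
```

Request:
{"api": "servo_tool", "payload": {"steps": [[0,0,5e-05,0,0,2,0.05],[0,0,5e-05,0,0,2,0.05]]}}

```text
time_s: 11.78
position: [0.5509, 0.0017, 0.1787]
tool_rot: [145.3, 5.1, 91.1]
contact_force: [-14.1, -0.5, 11.2]
finger_gap: 0.0092
finger_force: 60.0
```

Request:
{"api": "servo_tool", "payload": {"steps": [[0,0,5e-05,0,0,2,0.05],[0,0,5e-05,0,0,2,0.05]]}}

```text
time_s: 12.02
position: [0.5509, 0.0017, 0.1786]
tool_rot: [145.1, 2.8, 87.8]
contact_force: [-17.4, -0.6, 15.8]
finger_gap: 0.0096
finger_force: 60.0
```

Run:
```python
from h import *
from workcell import robot
rep(robot.observe(),.0615,0)
```

```text
t 12.025 F tool [ -2.02  -5.23 -22.84] M [ 1.359 -0.459 -0.032] gap 0.0096 ff 60.005295211449265 h 59.11 q [ -9.1 -20.  131.    3.   34.   -9.7]
(array([-0.5,  0.4, -2.4]), array([ 0.02, -0.01,  4.86]))
```

Axial force is 17 N, then 23 N. I ease it slightly over the last 6°.

Request:
{"api": "servo_tool", "payload": {"steps": [[0,0,-0.0001,0,0,2,0.05],[0,0,0,0,0,2,0.05]]}}

```text
time_s: 12.28
position: [0.5508, 0.0017, 0.1786]
tool_rot: [145.0, 0.5, 84.6]
contact_force: [-18.0, -0.2, 15.1]
finger_gap: 0.0099
finger_force: 60.0
```

Request:
{"api": "servo_tool", "payload": {"steps": [[0,0,0.0,0,0,2,0.05],[0,0,0,0,0,0,0.05]]}}

```text
time_s: 12.52
position: [0.5508, 0.0017, 0.1786]
tool_rot: [145.0, -0.6, 83.0]
contact_force: [-16.7, -1.0, 13.7]
finger_gap: 0.0099
finger_force: 60.0
```

Run:
```python
from h import *
from workcell import robot
rep(robot.observe(),.0615,0)
s=robot.snapshot('top'); c=s['img'][150:250,240:350]; a=cv2.resize(cv2.convertScaleAbs(c,alpha=1.6),None,fx=4,fy=4,interpolation=cv2.INTER_CUBIC)
s=robot.snapshot('side'); c=s['img'][150:250,195:285]; b=cv2.resize(cv2.convertScaleAbs(c,alpha=1.6),None,fx=4,fy=4,interpolation=cv2.INTER_CUBIC)
cv2.imwrite('pics/c4.png',np.hstack([a,b]))
```

```text
t 12.525 F tool [ -2.87  -5.6  -20.66] M [ 1.626 -0.708 -0.037] gap 0.0099 ff 59.996915850788355 h 59.16 q [ -9.1 -20.  131.    3.   34.1  -3.8]
(array([-0.5,  0.5, -2.3]), array([ 0.01, -0.02, -1.1 ]))
```

View pics/c4.png

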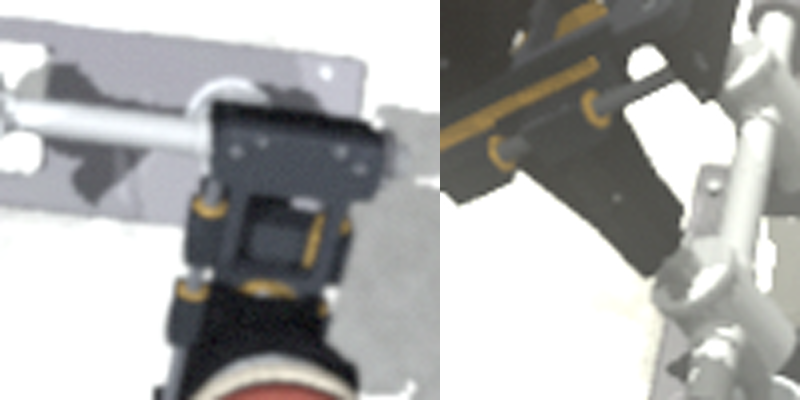

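The gripper is square on the pipe, the bar is in line (1° past), and the plug is about 10.8 mm down. Now I ease off slowly.

Request:
{"api": "servo_tool", "payload": {"steps": [[0,0,-0.0002,0,0,0,0.05],[0,0,-0.0002,0,0,0,0.05],[0,0,0,0,0,0,0.05]]}}

```text
time_s: 13.0
position: [0.5506, 0.0017, 0.1788]
tool_rot: [145.0, -0.6, 83.0]
contact_force: [-11.6, -0.1, 9.3]
finger_gap: 0.0098
finger_force: 60.0
```

Request:
{"api": "servo_tool", "payload": {"steps": [[0,0,-0.0002,0,0,0,0.05],[0,0,-0.0002,0,0,0,0.05],[0,0,0,0,0,0,0.05]]}}

```text
time_s: 13.38
position: [0.5504, 0.0016, 0.1789]
tool_rot: [145.0, -0.6, 83.0]
contact_force: [-9.8, -1.5, 7.4]
finger_gap: 0.0096
finger_force: 60.0
```

Run:
```python
from h import *
from workcell import robot
rep(robot.observe(),.0615,0)
```

```text
t 13.375 F tool [ -2.57  -3.54 -11.53] M [ 1.02  -0.586  0.028] gap 0.0096 ff 60.00386903062463 h 59.65 q [ -9.1 -20.1 131.    3.   34.1  -3.8]
(array([-0.4,  0.6, -1.9]), array([ 0.02, -0.01, -1.1 ]))
```

Request:
{"api": "servo_tool", "payload": {"steps": [[-0.0001,-0.0001,-0.0002,0,0,0,0.05],[0,-0.0001,-0.0002,0,0,0,0.05],[0,0,0,0,0,0,0.05]]}}

```text
time_s: 13.75
position: [0.5503, 0.0016, 0.1789]
tool_rot: [145.0, -0.6, 83.0]
contact_force: [-2.2, -2.8, 1.7]
finger_gap: 0.0096
finger_force: 60.0
```

Request:
{"api": "servo_tool", "payload": {"steps": [[0,0,-0.0002,0,0,0,0.05],[0,0,-0.0002,0,0,0,0.05],[0,0,0,0,0,0,0.05]]}}

```text
time_s: 14.12
position: [0.5501, 0.0016, 0.1789]
tool_rot: [144.9, -0.6, 83.0]
contact_force: [5.5, -2.8, -4.9]
finger_gap: 0.0095
finger_force: 60.0
```

Run:
```python
from h import *
from workcell import robot
rep(robot.observe(),.0615,0)
```

```text
t 14.125 F tool [-2.11  1.98  7.35] M [ 0.028 -0.474  0.026] gap 0.0095 ff 59.997302228584886 h 59.76 q [ -9.1 -20.2 131.1   3.1  34.1  -3.8]
(array([-0.3,  0.9, -1.7]), array([ 0.06, -0.02, -1.11]))
```

Request:
{"api": "servo_tool", "payload": {"steps": [[-0.0001,0,0.0002,0,0,0,0.05],[-0.0001,0,0.0001,0,0,0,0.05],[0,0,0,0,0,0,0.05]]}}

```text
time_s: 14.5
position: [0.5502, 0.0015, 0.1789]
tool_rot: [145.0, -0.7, 83.0]
contact_force: [3.6, -0.8, -3.9]
finger_gap: 0.0097
finger_force: 60.0
```

Run:
```python
from h import *
from workcell import robot
rep(robot.observe(),.0615,0)
```

```text
t 14.5 F tool [-0.4   0.74  5.33] M [ 0.034 -0.313  0.007] gap 0.0097 ff 59.99793542549014 h 59.75 q [ -9.1 -20.1 131.1   3.1  34.1  -3.9]
(array([-0.3,  0.8, -1.8]), array([ 0.04, -0.03, -1.1 ]))
```

Request:
{"api": "servo_tool", "payload": {"steps": [[0,0,0.0002,0,0,0,0.05],[0,0,0.0001,0,0,0,0.05],[0,0,0,0,0,0,0.05]]}}

```text
time_s: 14.88
position: [0.5503, 0.0015, 0.1789]
tool_rot: [145.0, -0.6, 83.0]
contact_force: [-3.1, -2.0, 2.0]
finger_gap: 0.0096
finger_force: 60.0
```

Run:
```python
from h import *
from workcell import robot
rep(robot.observe(),.0615,0)
```

```text
t 14.875 F tool [-2.33 -1.17 -3.35] M [ 0.521 -0.36   0.019] gap 0.0096 ff 60.000937627628446 h 59.7 q [ -9.1 -20.1 131.1   3.1  34.1  -3.9]
(array([-0.3,  0.7, -1.8]), array([ 0.04, -0.03, -1.09]))
```

Axial force is 3 N down. I back off 0.1 mm, then lower the grip force in stages before opening slightly.

Request:
{"api": "servo_tool", "payload": {"steps": [[-0.0001,0,-0.0001,0,0,0,0.05],[0,0,0,0,0,0,0.05]]}}

```text
time_s: 15.12
position: [0.5503, 0.0015, 0.1789]
tool_rot: [145.0, -0.7, 83.0]
contact_force: [-1.6, -0.4, 1.4]
finger_gap: 0.0096
finger_force: 60.0
```

Request:
{"api": "servo_tool", "payload": {"steps": [[0,0,0,0,0,0,0.05],[0,0,0,0,0,0,0.05]], "grip_force": 20}}

```text
time_s: 15.38
position: [0.5503, 0.0015, 0.1789]
tool_rot: [145.0, -0.7, 83.0]
contact_force: [-1.5, -0.1, 2.2]
finger_gap: 0.0098
finger_force: 20.0
```

Request:
{"api": "servo_tool", "payload": {"steps": [[0,0,0,0,0,0,0.05],[0,0,0,0,0,0,0.05]], "grip_force": 4}}

```text
time_s: 15.62
position: [0.5503, 0.0014, 0.1789]
tool_rot: [145.0, -0.7, 83.0]
contact_force: [-1.6, 1.0, 2.4]
finger_gap: 0.0098
finger_force: 4.0
```

Request:
{"api": "servo_tool", "payload": {"steps": [[0,0,0,0,0,0,0.15],[0,0,0,0,0,0,0.2],[0,0,0,0,0,0,0.3],[0,0,0,0,0,0,0.35],[0,0,0,0,0,0,0.35]]}}

```text
time_s: 16.25
position: [0.5502, 0.0014, 0.1788]
tool_rot: [145.0, -0.6, 83.0]
contact_force: [-1.0, -0.3, -0.4]
finger_gap: 0.0296
finger_force: 0.0
```

Run:
```python
from h import *
from workcell import robot
rep(robot.observe(),.0615,0)
```

```text
t 16.25 F tool [-0.39 -1.04 -0.19] M [ 0.452 -0.112 -0.064] gap 0.0296 ff 0.0 h 59.63 q [ -9.1 -20.1 131.1   3.1  34.1  -3.9]
(array([-0.1,  0.8, -1.9]), array([ 0.04, -0.02, -1.1 ]))
```

Released cleanly. I retreat straight up the axis, then clear the view.

Request:
{"api": "servo_tool", "payload": {"steps": [[0,0,-0.005,0,0,0,0.35],[0,0,-0.01,0,0,0,0.35],[0,0,-0.02,0,0,0,0.35],[0,0,-0.03,0,0,0,0.35],[0,0,-0.03,0,0,0,0.35]]}}

```text
time_s: 16.88
position: [0.4952, 0.0073, 0.2579]
tool_rot: [144.9, -0.6, 83.0]
contact_force: [0.1, 0.0, 0.4]
finger_gap: 0.0303
finger_force: 0.0
```

Request:
{"api": "servo_tool", "payload": {"steps": [[0.03,0,-0.02,0,0,0,0.35],[0.04,0,0,0,0,0,0.35],[0.04,0,0,0,0,0,0.35],[0.04,0,0,0,0,0,0.35],[0.03,0,0,0,0,0,0.35]]}}

```text
time_s: 17.5
position: [0.5064, 0.1888, 0.2761]
tool_rot: [144.9, -0.7, 83.0]
contact_force: [-0.1, 0.6, -0.3]
finger_gap: 0.0303
finger_force: 0.0
```

Run:
```python
from h import *
from workcell import robot
rep(robot.observe(),.0615,0)
ims=[]
for n in('top','side'):
    s=robot.snapshot(n); T=(cloud(s)-O)@B; r=np.hypot(T[...,0],T[...,1])
    m=(T[...,2]>.05)&(T[...,2]<.09)&(r<.04)
    p=T[m]*1000
    for lo in(50,68):
        q=p[p[:,2]>lo]
        w,V=np.linalg.eigh(np.cov(q[:,:2].T));v=V[:,1];rect=cv2.minAreaRect(q[:,:2].astype(np.float32))
        print(n,len(q),'top',np.percentile(q[:,2],98).round(1),'ang',np.degrees(np.arctan2(-v[0]*np.sign(v[1]),abs(v[1]))).round(1),np.round(rect[0],1),np.round(rect[1],1),round(rect[2],1))
    y,x=(200,290) if n=='top' else (205,250)
    c=s['img'][y-45:y+45,x-50:x+50]; ims.append(cv2.resize(cv2.convertScaleAbs(c,alpha=1.4),None,fx=4,fy=4,interpolation=cv2.INTER_CUBIC))
cv2.imwrite('pics/c5.png',np.hstack(ims))
```

```text
t 17.5 F tool [ 0.54 -0.35  0.12] M [ 0.398 -0.086 -0.051] gap 0.0303 ff 0.0 h 175.86 q [ 21.6 -23.3 122.5 -20.1  50.6  37.4]
(array([-182. ,    0.2,  114.1]), array([ 0.13, -0.09, -1.08]))
top 247 top 79.6 ang -0.7 [0.3 2. ] [12.2 47.7] 3.6
top 140 top 79.7 ang -0.9 [-0.7  2. ] [47.4 11.2] 87.4
side 332 top 76.7 ang -4.2 [ 0.7 -0.6] [48.1 10.4] 87.5
side 145 top 77.2 ang -3.4 [ 0.6 -0.2] [47.4 10. ] 87.5
```

View pics/c5.png

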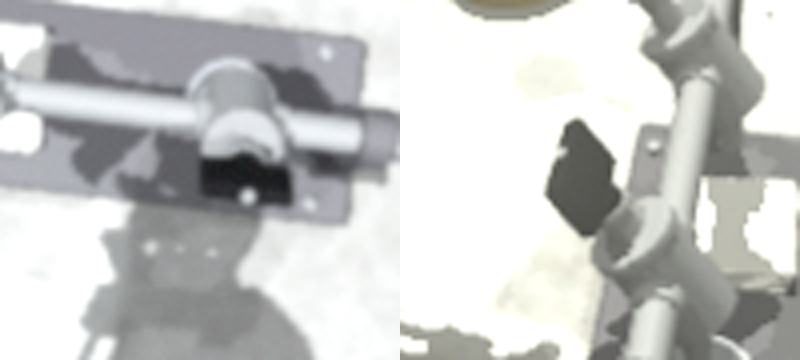

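The bar lies along the pipe within about 2° (top crop (245,180)). It stands about 11 mm lower than at the start and has stayed there since I released it. Handing in.

```bash
python3 -c "
from workcell import robot
print(robot.close_job())"
```

```text
the job is handed in; nothing more can be done
None
```

The right tap, the one over the beaker, is shut: its bar is in line with the header pipe within about 2°, and the plug is wedged about 11 mm down and held after release. Pressure while turning strayed outside 12–20 N a few times, from about 9 to 25 N, always under the 35 N ramming limit. The job is handed in.

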